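Turn the wrongly stored paint brush handle-down in its angled stand

TASK

One of the three brushes in the angled wooden stand was put away with its bristles down in the hole. Pull it out, turn it end for end, and push it back into its own hole handle first, all the way to the bottom, so that its bristles point up like those of the other two. Leave the other two brushes as they are in their holes.

Things in the scene. Friction and masses are not known exactly. Their poses are not given: they have to be found in the camera images.
- turned_brush: The brush to turn, loose: thin, blue handle, 182 mm long, 8 mm thick, 20 g, the only one with bristles in a hole and handle butt up. Origin: mid-length, 4 mm under the centre line. Its y axis runs along it: butt at y +89, bristle tip at -93 mm; z up at the start. It sags 10 to 12 deg below its hole's axis (so about 24 deg above level); its middle is free, 30 mm beyond the mouth.
- hole1 (a point): Mouth centre of the stand's middle hole. z points out along the hole, 35 deg above level, roughly towards the robot; y lies level along the row; x points down. Mouths at y -75, 0, 75 mm; holes round, 20 mm wide, 60 mm deep, closed below, parallel, in a wooden bar 225 mm long, 17 mm to either side of the hole axes in x. The stand (base 125 x 235 mm) is fixed; mouths 66 mm above the table.
- brush_b: Bystander: a brush like the one to turn (182 mm, 8 mm thick), standing rightly in another hole, bristles up and out. Origin at mid-length on its underside, y axis towards the butt of the handle.
- brush_c: Bystander: the third brush, like the others, also standing rightly, bristles up and out. Origin at mid-length on its underside, y axis towards the butt of the handle.

How it is judged:
By the outcome, as a careful person would: the job done as asked, in the order asked, and still so for the second after the job is handed in, with the robot touching nothing.
It also fails if it takes over 45 s, if anything falls off the work surface, if the arm or the gripper's body presses on something with over 40 N, if the wrist force passes 120 N, or if a joint passes its speed limit or range.

ROBOT

A 6-joint arm with a two-finger parallel gripper is mounted at the origin on a cart in front of the work surface, level with it; the furniture and walls round the work are solid. World frame = base frame: x ahead of the robot, y to its left, z up, the work surface at z = 0. Lengths are in m, angles in rad, forces in N, time in s.
With the tool pointing down it reaches from about 0.275 to 0.75 m from the base axis. Payload 10.2 kg.
Tool frame: the origin (TCP) lies on the front face of the gripper's body, between the roots of the fingers; the fingertips stand 64 mm ahead of it and the grasp point (between the pads) lies 45 mm ahead of it; z points along the fingers, y is the line along which they close (so a half turn about z gives the same grasp; the last joint's range is limited). The gripper opens to 88 mm and grips with 3 to 60 N. Pads are 18 mm wide; open, the fingers measure 123 mm over their backs; the gripper's body (75 mm by 187 mm) begins 45 mm behind the grasp point.
Start: joints at [1.047, 0.313, 1.498, -0, 1.331, -0.223], TCP at [0.156, 0.501, 0.303] pointing down, gripper open.
Joint ranges: [-2.94, 2.94], [-0.97, 2.17], [0.19, 2.56], [-1.23, 4.37], [0.02, 3.11], [-2.88, 2.88]. Speed limits (rad/s): [2.39, 2.39, 3.01, 3.14, 3.14, 3.14].

INTERFACE

Orientations are given as a rotation vector (axis times angle).
In Python, from station import status, optics, ctrl gives the robot as it stands. The module is installed in compiled form; this text tells all that it offers.
- The arm moves only by the shell command python3 -m jog 'ROWS' [FORCE]. ROWS is JSON, a list of rows, each an object of numbers: "dx", "dy", "dz": the shift along the tool's x, y, z in m; "yaw": the turn about the tool's z in rad; "jaw": the gripper's target within -1 to 1 (fully open at 1, half-way at 0, shut at -1). In form: [{"dx": .., "dy": .., "dz": .., "yaw": .., "jaw": ..}, ...]. A call has 1 to 10 rows; each row is the pose to reach, as a shift and turn from the pose commanded when the call began, along the tool's axes at that moment; what a row does not reach only later rows make up. A row lasts 1/12 s, in which the tool goes at most 41.7 mm and 7.16 degrees, less where a joint would pass 70% of its speed; a pose out of reach is approached as far as the arm can. A call with a gripper value outside its range is refused whole. The fingers move at their own pace and stop on an object; FORCE is the grip in N (left out, the last holds). Time passes only in rows, so rows that repeat a pose let the fingers close. It gives the time, the measured TCP pose, the force, the opening and the grip force at its end, in the units of the state.
- status.sense(): the state, without advancing time (a new reading comes with each control period).
- optics.read_camera(name): name is "side" or "top" or "wrist"; returns a dict with "frame" (420x560x3 uint8, red, green, blue), "fovy" (degrees; the focal length in pixels is half the picture's height over the tangent of half this angle, whatever the lens; pixels are square), "cx", "cy" (the principal point, pixels), "world_from_camera" (4x4, takes a point from camera to world coordinates); the wrist camera has in their place "tool_from_camera" (4x4, takes a point from camera to tool coordinates, whose origin is the TCP and whose axes are the flange's). Camera axes: x right, y up, looking along -z (the intrinsics and any distortion apply to the point x, -y, -z); pixel columns grow to the right and rows downward; lengths in m; the calibration is good to about 2 mm. A picture is of the moment at which its call begins: read the wrist's pose just before it. There is no depth.
- ctrl.job_done(): hands the job in; it is judged then, once.
Trained networks look in a picture, given as the dict that the camera call returned (one of the last four; its "shot" number tells which), for a name from the list of things; names that differ only in an ending like _2 or _b are one class to them, and where a whole thing is asked for, a point or a joint stands for the part that bears it (a point fixed in the world has none). Each returns a list of dicts, best first, with "score" (0 to 1); they miss things now and then, are a little off and sometimes report something else, mostly with a low value. They report only what shows in the picture. A call takes as long as a camera call.
- optics.search_frame(picture, name): "xy" ([column, row] in pixels, amid what is visible of it).
- optics.spot_point(picture, name): "xy" ([column, row] in pixels: a listed point, or the origin of a listed thing).
The state is a dict: "t": time; "q": joint angles; "joint_velocities": joint speeds; "joint_efforts": joint torques, N m; "ee_pos": TCP position; "tcp_rot": TCP orientation; "force": force on the tool from outside, world axes, zero at the start; "moment": the same for the moment, N m; "width": opening from 0.0 (shut) to 1.0 (fully open); "grip_force": force on a finger pad.
Only numpy, scipy, OpenCV 4.12 (cv2) and the standard library are available. Lean on these libraries where they do the work, as an engineer would, in place of code of your own. Each camera call takes 0.05 s, during which the arm holds its last target. There are 200 camera calls.

## Working session

There is one attempt and no reset: what is moved stays moved. The work goes in short steps, Python scripts to look and compute and a shell command to move; the robot and the scene stay as the last step left them, time stands still between calls to the robot, and variables do not carry over. Pictures are saved under pics/ and viewed, at most 10 in all, crops included, and the job is handed in when it is done.

```bash
mkdir -p pics
cat > h.py <<'E'
import numpy as np, cv2
from scipy.spatial.transform import Rotation as R
from station import status, optics
def T_of(p):
    if "world_from_camera" in p: return np.array(p["world_from_camera"])
    s=p["state"]; T=np.eye(4); T[:3,:3]=R.from_rotvec(s["tcp_rot"]).as_matrix(); T[:3,3]=s["ee_pos"]
    return T@np.array(p["tool_from_camera"])
def shot(n,save=None):
    s=status.sense(); p=optics.read_camera(n); p["state"]=s
    if save: cv2.imwrite("pics/"+save,p["frame"][:,:,::-1])
    return p
def f_of(p): return p["frame"].shape[0]/2/np.tan(np.radians(p["fovy"])/2)
def ray(p,xy):
    f=f_of(p); d=np.array([(xy[0]-p["cx"])/f,-(xy[1]-p["cy"])/f,-1.]); T=T_of(p)
    d=T[:3,:3]@d; return T[:3,3],d/np.linalg.norm(d)
def tri(obs):  # obs: list of (pic,xy)
    A=np.zeros((3,3));b=np.zeros(3);rs=[ray(*o) for o in obs]
    for c,d in rs: M=np.eye(3)-np.outer(d,d);A+=M;b+=M@c
    X=np.linalg.solve(A,b); return X,[np.linalg.norm((np.eye(3)-np.outer(d,d))@(X-c)) for c,d in rs]
def proj(p,X):
    T=np.linalg.inv(T_of(p)); c=T[:3,:3]@np.asarray(X)+T[:3,3]; f=f_of(p)
    return np.array([p["cx"]+f*c[0]/-c[2],p["cy"]-f*c[1]/-c[2]])
def atz(p,xy,z): c,d=ray(p,xy); return c+d*(z-c[2])/d[2]
E
python3 - <<'E'
from h import *
P={n:shot(n,n+"0.png") for n in("side","top","wrist")}
for n,p in P.items():
    print(n,[k for k in p],p["fovy"],p["cx"],p["cy"],np.round(T_of(p)[:3,3],3))
    for k in("turned_brush","hole1","brush_b"):
        print(k,[(np.round(o["xy"]),round(o["score"],2)) for o in optics.spot_point(p,k)[:4]])
for k in("turned_brush","hole1"):
    try: print(k,tri([(P[n],optics.spot_point(P[n],k)[0]["xy"]) for n in("side","top")]))
    except Exception as e: print(e)
s=status.sense();print(R.from_rotvec(s["tcp_rot"]).as_matrix().round(3),s["ee_pos"])
cv2.imwrite("pics/all0.png",cv2.resize(np.hstack([P["side"]["frame"],P["top"]["frame"]]),(800,300))[:,:,::-1])
E
```

```text
side ['frame', 'fovy', 'cx', 'cy', 'world_from_camera', 'shot', 'state'] 42.415332678754126 280.6777669558929 204.92286809685177 [ 0.403 -0.76   0.405]
turned_brush [(array([291., 244.]), 0.91)]
hole1 [(array([316., 248.]), 0.56)]
brush_b [(array([290., 270.]), 0.85), (array([294., 226.]), 0.65)]
top ['frame', 'fovy', 'cx', 'cy', 'world_from_camera', 'shot', 'state'] 56.807383209321856 276.9239415831077 213.15429619827697 [0.402 0.03  0.966]
turned_brush [(array([310., 228.]), 0.75)]
hole1 [(array([312., 218.]), 0.88)]
brush_b [(array([343., 235.]), 0.6), (array([284., 222.]), 0.53)]
wrist ['frame', 'fovy', 'cx', 'cy', 'tool_from_camera', 'shot', 'state'] 65.10244659401366 281.8023855749137 211.11666117268743 [0.095 0.52  0.384]
turned_brush []
hole1 []
brush_b []
turned_brush (array([ 0.53396363, -0.06823304,  0.07259164]), [np.float64(0.004295482054497081), np.float64(0.004295482054497332)])
hole1 (array([ 0.56338105, -0.07493119,  0.06863961]), [np.float64(0.0017715552310096944), np.float64(0.001771555231009669)])
[[-0.955  0.296  0.   ]
 [ 0.296  0.955  0.   ]
 [-0.     0.    -1.   ]] [0.15555881 0.50144533 0.3027516 ]
```

View pics/side0.png

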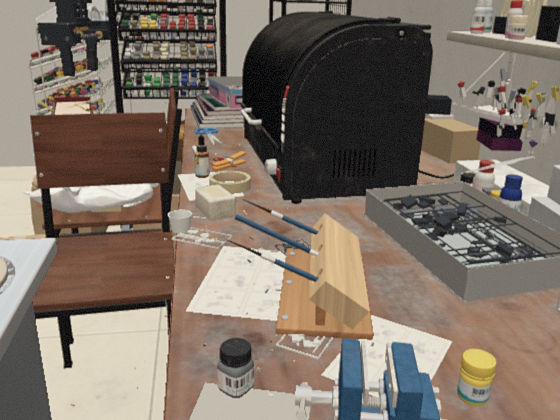

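View pics/top0.png

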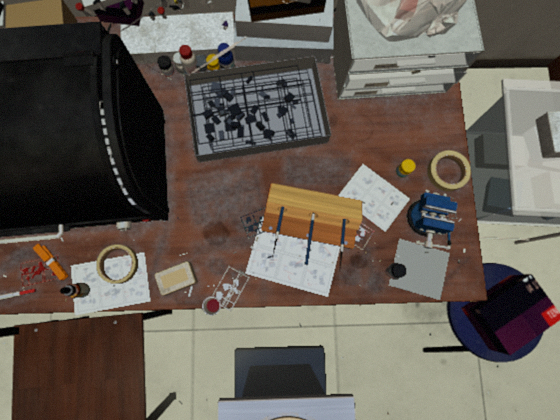

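Run:
```python
from h import *
t=shot("top");s=shot("side")
B=sorted([o["xy"] for o in optics.spot_point(t,"brush_b")[:2]]);S=sorted([o["xy"] for o in optics.spot_point(s,"brush_b")[:2]],key=lambda v:v[1])
X=[tri([(t,a),(s,b)]) for a,b in zip(B,S)]
for x in X:print(np.round(x[0],4),np.round(x[1],4))
d=X[0][0]-X[1][0];print("row",d,np.degrees(np.arctan2(-d[0],d[1])))
h=optics.spot_point(t,"hole1")[0]["xy"];u=optics.spot_point(t,"turned_brush")[0]["xy"]
print("hole@.066",atz(t,h,.066),"brush@.08",atz(t,u,.08))
# blue butt + bar corners in top picture (bar front edge ridge z=.08)
for px in [(308,263),(313,216),(265,228),(361,244),(271,186),(362,202)]: print(px,atz(t,px,.08).round(3))
cv2.imwrite("pics/topc.png",cv2.resize(t["frame"][170:280,230:390],(800,550),interpolation=cv2.INTER_CUBIC)[:,:,::-1])
for n in (0,1):
  print(proj(t,[.563-.1*n,-.075,.066+.05*n]))
```

```text
[5.467e-01 4.000e-04 7.470e-02] [0.0009 0.0009]
[ 0.5195 -0.1428  0.0703] [0.0027 0.0027]
row [0.02724135 0.14322152 0.00432081] -10.769266301329813
hole@.066 [ 0.5721596  -0.08536102  0.066     ] brush@.08 [ 0.53587577 -0.07274312  0.08      ]
(308, 263) [ 0.457 -0.059  0.08 ]
(313, 216) [ 0.565 -0.075  0.08 ]
(265, 228) [0.539 0.037 0.08 ]
(361, 244) [ 0.497 -0.183  0.08 ]
(271, 186) [0.639 0.021 0.08 ]
(362, 202) [ 0.596 -0.192  0.08 ]
[312.30139961 217.91066208]
[316.7941093  258.86447707]
```

View pics/topc.png

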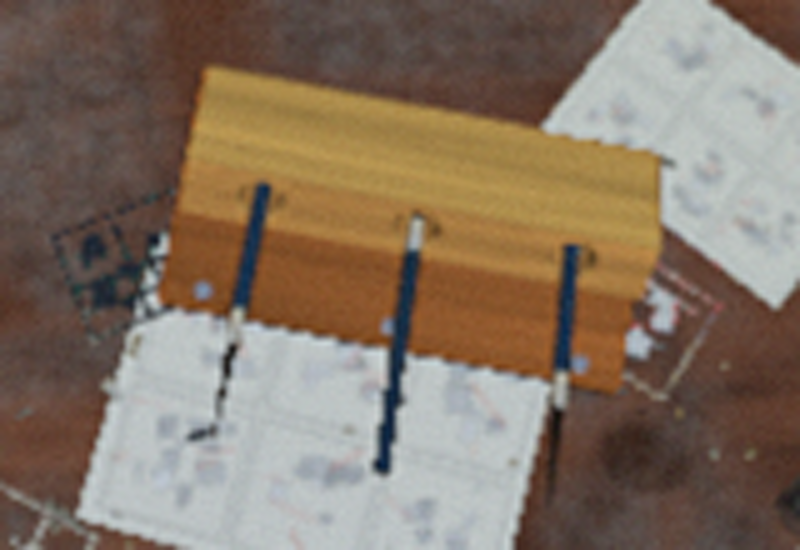

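```bash
python3 -m jog '[{"dx":-0.529,"dy":-0.434,"dz":0.04,"yaw":-0.113,"jaw":-0.1},{"dx":-0.529,"dy":-0.434,"dz":0.04,"yaw":-0.113,"jaw":-0.1},{"dx":-0.529,"dy":-0.434,"dz":0.04,"yaw":-0.113,"jaw":-0.1},{"dx":-0.529,"dy":-0.434,"dz":0.04,"yaw":-0.113,"jaw":-0.1},{"dx":-0.529,"dy":-0.434,"dz":0.04,"yaw":-0.113,"jaw":-0.1},{"dx":-0.529,"dy":-0.434,"dz":0.04,"yaw":-0.113,"jaw":-0.1},{"dx":-0.529,"dy":-0.434,"dz":0.04,"yaw":-0.113,"jaw":-0.1},{"dx":-0.529,"dy":-0.434,"dz":0.04,"yaw":-0.113,"jaw":-0.1},{"dx":-0.529,"dy":-0.434,"dz":0.04,"yaw":-0.113,"jaw":-0.1},{"dx":-0.529,"dy":-0.434,"dz":0.04,"yaw":-0.113,"jaw":-0.1}]' 10
cat >> h.py <<'E'
def togo(X):  # world TCP target -> tool-axis shift; prints heading of tool y
    s=status.sense(); M=R.from_rotvec(s["tcp_rot"]).as_matrix()
    print("tcp",np.round(s["ee_pos"],4),"y-ax",np.round(M[:,1],3),"w",round(s["width"]*88,1),"grip",round(s["grip_force"],1),"F",np.round(s["force"],1),"t",s["t"],"q",np.round(s["q"],2))
    if X is not None: print("shift",np.round(M.T@(np.array(X)-s["ee_pos"]),4))
E
python3 -c "
from h import *
togo([.533,-.070,.24])"
```

```text
t: 1.93
ee_pos: [0.3845, 0.1533, 0.2787]
tcp_rot: [0.295, 3.127, 0.0]
force: [0.5, 0.9, 0.9]
width: 0.452
grip_force: 0.0
tcp [0.3845 0.1533 0.2787] y-ax [0.187 0.982 0.   ] w 39.8 grip 0.0 F [0.5 0.9 0.9] t 1.9333 q [ 0.09  0.09  1.84  0.    1.21 -1.29]
shift [-0.1875 -0.1916  0.0388]
```

```bash
python3 -m jog '[{"dx":-0.187,"dy":-0.192,"dz":0.039,"yaw":0,"jaw":-0.1},{"dx":-0.187,"dy":-0.192,"dz":0.039,"yaw":0,"jaw":-0.1},{"dx":-0.187,"dy":-0.192,"dz":0.039,"yaw":0,"jaw":-0.1},{"dx":-0.187,"dy":-0.192,"dz":0.039,"yaw":0,"jaw":-0.1},{"dx":-0.187,"dy":-0.192,"dz":0.039,"yaw":0,"jaw":-0.1},{"dx":-0.187,"dy":-0.192,"dz":0.039,"yaw":0,"jaw":-0.1},{"dx":-0.187,"dy":-0.192,"dz":0.039,"yaw":0,"jaw":-0.1},{"dx":-0.187,"dy":-0.192,"dz":0.039,"yaw":0,"jaw":-0.1},{"dx":-0.187,"dy":-0.192,"dz":0.039,"yaw":0,"jaw":-0.1},{"dx":-0.187,"dy":-0.192,"dz":0.039,"yaw":0,"jaw":-0.1}]'
python3 - <<'E'
from h import *
togo([.533,-.070,.24])
w=shot("wrist","w1.png"); s=shot("side")
for k in("turned_brush","hole1","brush_b"):
    for p,n in((w,"w"),(s,"s")):
        r=optics.spot_point(p,k)[:2]; print(n,k,[(np.round(o["xy"]),round(o["score"],2)) for o in r],[atz(p,o["xy"],.07).round(4) for o in r])
    a=optics.spot_point(w,k);b=optics.spot_point(s,k)
    if a and b and k!="brush_b":print(tri([(w,a[0]["xy"]),(s,b[0]["xy"])]))
E
```

```text
t: 2.77
ee_pos: [0.5314, -0.0676, 0.2396]
tcp_rot: [-0.294, -3.128, -0.0]
force: [0.1, 0.6, -0.1]
width: 0.451
grip_force: 0.0
tcp [ 0.5314 -0.0676  0.2396] y-ax [0.186 0.983 0.   ] w 39.7 grip 0.0 F [ 0.1  0.6 -0.1] t 2.7667 q [-0.35  0.39  1.56  0.    1.19 -1.73]
shift [-0.0021 -0.0021 -0.0004]
w turned_brush [(array([284., 213.]), 0.9)] [array([ 0.5356, -0.0669,  0.07  ])]
s turned_brush [(array([293., 244.]), 0.88)] [array([ 0.5344, -0.0622,  0.07  ])]
(array([ 0.53425338, -0.06674325,  0.07234326]), [np.float64(0.000710719560445442), np.float64(0.000710719560445461)])
w hole1 [(array([282., 251.]), 0.75)] [array([ 0.5667, -0.0741,  0.07  ])]
s hole1 [(array([315., 245.]), 0.91)] [array([ 0.5654, -0.0687,  0.07  ])]
(array([ 0.56485088, -0.07381319,  0.0727288 ]), [np.float64(0.0006934079522506958), np.float64(0.0006934079522508407)])
w brush_b [(array([378., 217.]), 0.71)] [array([0.5528, 0.006 , 0.07  ])]
s brush_b [(array([293., 270.]), 0.71), (array([297., 225.]), 0.64)] [array([ 0.5208, -0.14  ,  0.07  ]), array([0.5515, 0.0042, 0.07  ])]
```

View pics/w1.png

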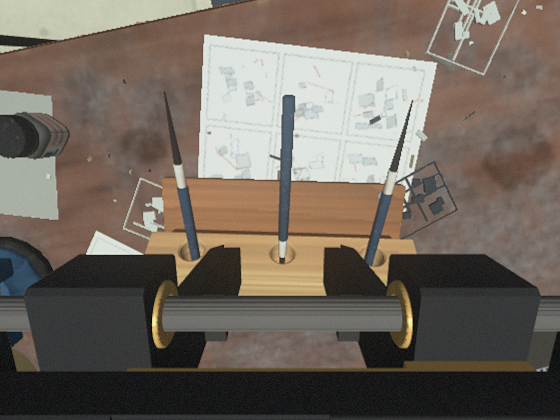

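```bash
python3 -m jog '[{"dx":0,"dy":0.001,"dz":0.04,"yaw":0,"jaw":-0.1},{"dx":0,"dy":0.001,"dz":0.08,"yaw":0,"jaw":-0.1},{"dx":0,"dy":0.001,"dz":0.112,"yaw":0,"jaw":-0.1},{"dx":0,"dy":0.001,"dz":0.112,"yaw":0,"jaw":-0.1},{"dx":0,"dy":0.001,"dz":0.112,"yaw":0,"jaw":-1},{"dx":0,"dy":0.001,"dz":0.112,"yaw":0,"jaw":-1},{"dx":0,"dy":0.001,"dz":0.112,"yaw":0,"jaw":-1},{"dx":0,"dy":0.001,"dz":0.112,"yaw":0,"jaw":-1},{"dx":0,"dy":0.001,"dz":0.112,"yaw":0,"jaw":-1},{"dx":0,"dy":0.001,"dz":0.112,"yaw":0,"jaw":-1}]' 12
python3 - <<'E'
from h import *
togo(None)
E
```

```text
t: 4.3
ee_pos: [0.5323, -0.0674, 0.1284]
tcp_rot: [0.294, 3.126, -0.001]
force: [0.3, 0.0, 2.1]
width: 0.09
grip_force: 12.0
tcp [ 0.5323 -0.0674  0.1284] y-ax [ 0.187  0.982 -0.   ] w 7.9 grip 12.0 F [0.3 0.  2.1] t 4.3 q [-0.34  0.54  1.66  0.    0.94 -1.73]
```

```bash
python3 -m jog '[{"dx":0.018,"dy":0,"dz":-0.0095,"yaw":0,"jaw":-1},{"dx":0.036,"dy":0,"dz":-0.019,"yaw":0,"jaw":-1},{"dx":0.054,"dy":0,"dz":-0.029,"yaw":0,"jaw":-1},{"dx":0.072,"dy":0,"dz":-0.039,"yaw":0,"jaw":-1},{"dx":0.085,"dy":0,"dz":-0.048,"yaw":0,"jaw":-1},{"dx":0.09,"dy":0,"dz":-0.09,"yaw":0,"jaw":-1},{"dx":0.09,"dy":0,"dz":-0.13,"yaw":0,"jaw":-1},{"dx":0.09,"dy":0,"dz":-0.13,"yaw":0,"jaw":-1}]'
python3 - <<'E'
from h import *
s=shot("side","s2.png");togo(None)
cv2.imwrite("pics/s2c.png",cv2.resize(s["frame"][90:310,150:440],(800,607))[:600,:,::-1])
E
```

```text
t: 4.97
ee_pos: [0.4451, -0.0511, 0.2644]
tcp_rot: [0.293, 3.116, -0.005]
force: [0.3, -0.1, 0.2]
width: 0.088
grip_force: 12.0
tcp [ 0.4445 -0.0509  0.261 ] y-ax [ 0.187  0.982 -0.002] w 7.8 grip 12.0 F [ 0.6  0.  -1.1] t 5.0167 q [-0.38  0.18  1.78 -0.    1.17 -1.76]
```

View pics/s2c.png

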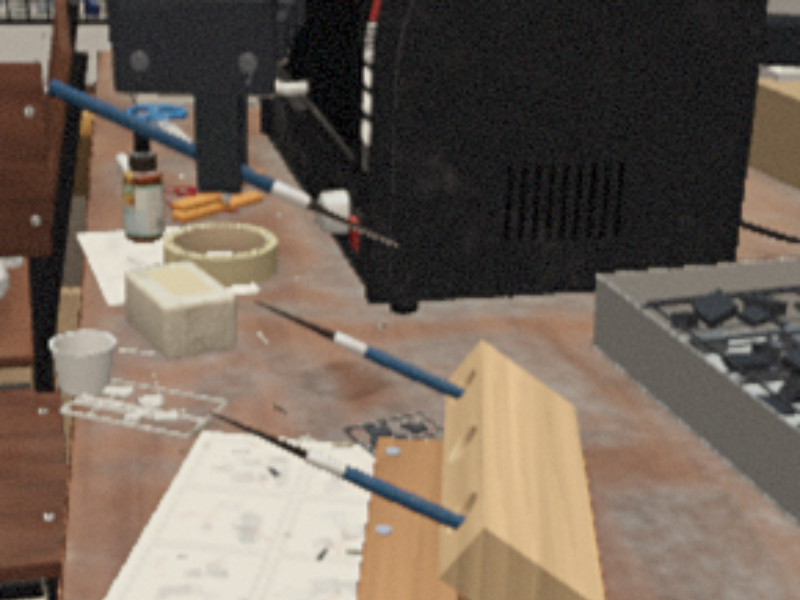

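```bash
python3 -m jog '[{"dx":-0.01,"dy":0.018,"dz":0,"yaw":0.12,"jaw":-1},{"dx":-0.025,"dy":0.036,"dz":0,"yaw":0.24,"jaw":-1},{"dx":-0.04,"dy":0.054,"dz":0,"yaw":0.36,"jaw":-1},{"dx":-0.055,"dy":0.072,"dz":0,"yaw":0.48,"jaw":-1},{"dx":-0.07,"dy":0.09,"dz":0,"yaw":0.6,"jaw":-1},{"dx":-0.085,"dy":0.108,"dz":0,"yaw":0.72,"jaw":-1},{"dx":-0.1,"dy":0.126,"dz":0,"yaw":0.84,"jaw":-1},{"dx":-0.115,"dy":0.144,"dz":0,"yaw":0.96,"jaw":-1},{"dx":-0.13,"dy":0.162,"dz":0,"yaw":1.08,"jaw":-1},{"dx":-0.137,"dy":0.18,"dz":0,"yaw":1.2,"jaw":-1}]'
python3 -m jog '[{"dx":0,"dy":0,"dz":0,"yaw":0.12,"jaw":-1},{"dx":0,"dy":0,"dz":0,"yaw":0.24,"jaw":-1},{"dx":0,"dy":0,"dz":0,"yaw":0.371,"jaw":-1},{"dx":0,"dy":0,"dz":0,"yaw":0.371,"jaw":-1},{"dx":0,"dy":0,"dz":0,"yaw":0.371,"jaw":-1}]'
python3 - <<'E'
from h import *
togo([.613,.100,.19])
t=shot("top","t3.png")
cv2.imwrite("pics/t3c.png",cv2.resize(t["frame"][110:290,160:400],(800,600),interpolation=cv2.INTER_CUBIC)[:,:,::-1])
E
```

```text
t: 5.85
ee_pos: [0.6128, 0.1013, 0.2558]
tcp_rot: [-2.016, -2.408, 0.002]
force: [-0.3, -0.3, -0.0]
width: 0.089
grip_force: 12.0
t: 6.27
ee_pos: [0.6116, 0.1007, 0.2565]
tcp_rot: [-2.416, -2.006, 0.002]
force: [0.6, 0.2, 0.4]
width: 0.088
grip_force: 12.0
tcp [0.6116 0.1007 0.2565] y-ax [ 0.983 -0.184 -0.001] w 7.7 grip 12.0 F [0.6 0.2 0.4] t 6.2667 q [-0.03  0.56  1.25 -0.    1.33  0.16]
shift [-0.0004  0.0016  0.0665]
```

View pics/t3c.png

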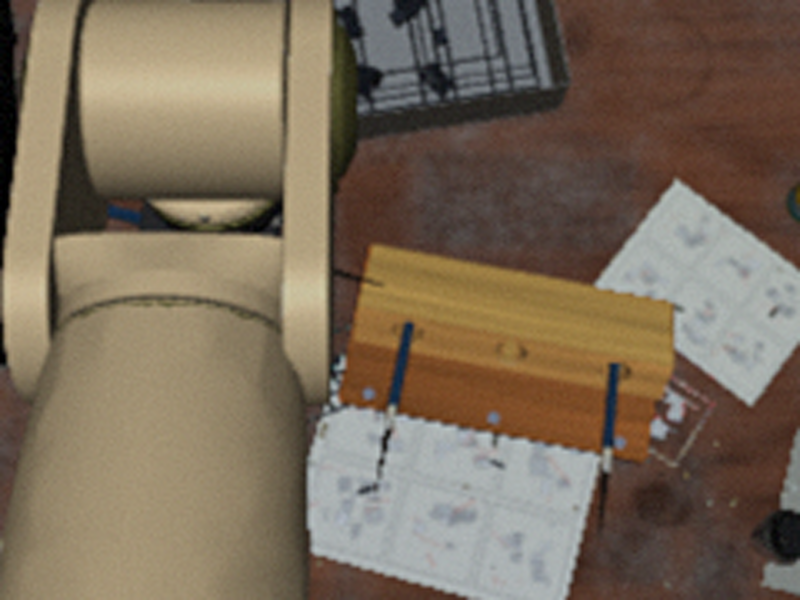

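```bash
python3 -m jog '[{"dx":-0.004,"dy":-0.006,"dz":0.03,"yaw":0,"jaw":-1},{"dx":-0.004,"dy":-0.006,"dz":0.06,"yaw":0,"jaw":-1},{"dx":-0.004,"dy":-0.006,"dz":0.075,"yaw":0,"jaw":-1},{"dx":-0.004,"dy":-0.006,"dz":0.082,"yaw":0,"jaw":-1},{"dx":-0.004,"dy":-0.006,"dz":0.089,"yaw":0,"jaw":-1},{"dx":-0.004,"dy":-0.006,"dz":0.096,"yaw":0,"jaw":-1},{"dx":-0.004,"dy":-0.006,"dz":0.103,"yaw":0,"jaw":-1},{"dx":-0.004,"dy":-0.006,"dz":0.11,"yaw":0,"jaw":-1}]' 6
python3 - <<'E'
from h import *
togo(None)
s=shot("side","s4.png")
cv2.imwrite("pics/s4c.png",cv2.resize(s["frame"][130:310,200:440],(800,600),interpolation=cv2.INTER_CUBIC)[:,:,::-1])
E
```

```text
t: 6.98
ee_pos: [0.6054, 0.098, 0.1477]
tcp_rot: [2.419, 2.003, 0.002]
force: [0.0, 0.6, 0.9]
width: 0.092
grip_force: 6.0
tcp [0.6054 0.098  0.1477] y-ax [ 0.982 -0.186  0.001] w 8.1 grip 6.0 F [0.  0.6 0.9] t 6.9833 q [-0.03  0.65  1.4   0.    1.09  0.16]
```

View pics/s4c.png

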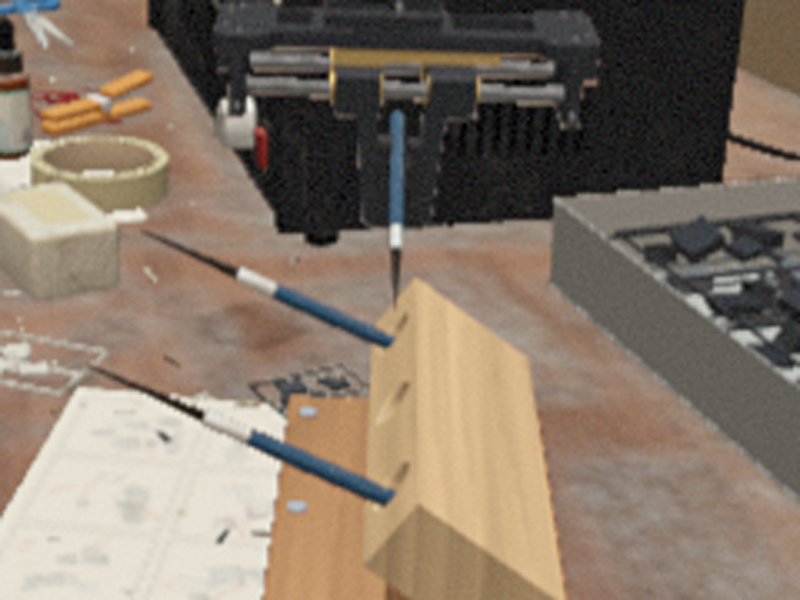

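Run:
```python
from h import *
t=shot("top");s=shot("side")
print("ridge end",tri([(s,(324.8,214)),(t,(268,201.4))]))
print("ridge right end",tri([(s,(200+420*.3,130+505*.3)),(t,(362,215.6))]))
st=status.sense();M=R.from_rotvec(st["tcp_rot"]).as_matrix();g=np.array(st["ee_pos"])+M[:,2]*.052
for a in(24,10,0,-10):
    d=np.array([-.186*np.cos(np.radians(a)),-.982*np.cos(np.radians(a)),-np.sin(np.radians(a))])
    tip=g+d*.096; butt=g-d*.086
    print(a,tip.round(3),"side tip px",proj(s,tip).round(1),"crop",((proj(s,tip)-[200,130])/.3).round(),"butt crop",((proj(s,butt)-[200,130])/.3).round())
```

```text
ridge end (array([0.60211378, 0.0287093 , 0.07736358]), [np.float64(0.0005817280361568593), np.float64(0.0005817280361569417)])
ridge right end (array([ 0.55830631, -0.18907885,  0.07854157]), [np.float64(0.005191263104760213), np.float64(0.005191263104760031)])
24 [0.589 0.012 0.056] side tip px [318.6 230.5] crop [395. 335.] butt crop [394.  90.]
10 [0.587 0.005 0.079] side tip px [319.4 219.2] crop [398. 297.] butt crop [392. 121.]
0 [0.587 0.004 0.095] side tip px [320.  209.7] crop [400. 266.] butt crop [390. 146.]
-10 [0.587 0.005 0.112] side tip px [320.5 199.3] crop [402. 231.] butt crop [389. 172.]
```

```bash
python3 -m jog '[{"dx":0,"dy":0,"dz":-0.035,"yaw":0,"jaw":-1},{"dx":0,"dy":0,"dz":-0.035,"yaw":0,"jaw":-1},{"dx":0,"dy":0.014,"dz":-0.035,"yaw":0,"jaw":-1},{"dx":0,"dy":0.014,"dz":-0.025,"yaw":0,"jaw":-1},{"dx":0,"dy":0.014,"dz":-0.015,"yaw":0,"jaw":-1},{"dx":0,"dy":0.014,"dz":-0.006,"yaw":0,"jaw":-1},{"dx":0,"dy":0.014,"dz":0.002,"yaw":0,"jaw":-1},{"dx":0,"dy":0.014,"dz":0.01,"yaw":0,"jaw":-1},{"dx":0,"dy":0.014,"dz":0.018,"yaw":0,"jaw":-1},{"dx":0,"dy":0.014,"dz":0.026,"yaw":0,"jaw":-1}]' 6
python3 - <<'E'
from h import *
togo([.62,.1,.099])
s=shot("side","s5.png")
cv2.imwrite("pics/s5c.png",cv2.resize(s["frame"][130:310,200:440],(800,600),interpolation=cv2.INTER_CUBIC)[:,:,::-1])
E
```

```text
t: 7.97
ee_pos: [0.6187, 0.0953, 0.1206]
tcp_rot: [-2.42, -2.003, 0.0]
force: [1.1, -0.1, -0.1]
width: 0.086
grip_force: 6.0
tcp [0.6187 0.0953 0.1206] y-ax [ 0.982 -0.187 -0.   ] w 7.6 grip 6.0 F [ 1.1 -0.1 -0.1] t 7.9667 q [-0.03  0.71  1.37 -0.    1.06  0.15]
shift [0.0049 0.0004 0.0216]
```

View pics/s5c.png

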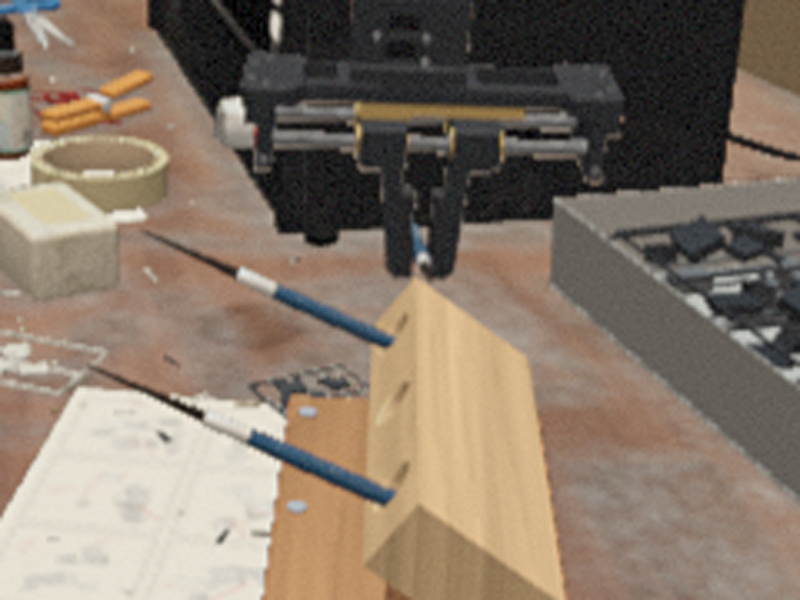

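```bash
python3 -m jog '[{"dx":0,"dy":0,"dz":-0.04,"yaw":0,"jaw":-1},{"dx":0,"dy":0,"dz":-0.08,"yaw":0,"jaw":-1},{"dx":0,"dy":0,"dz":-0.11,"yaw":0,"jaw":-1},{"dx":0,"dy":0,"dz":-0.11,"yaw":0,"jaw":-1}]' 10
python3 - <<'E'
from h import *
togo(None)
s=shot("side","s6.png");w=shot("wrist","w6.png");t=shot("top","t6.png")
a=cv2.resize(s["frame"][60:240,260:420][:,:],(400,450),interpolation=cv2.INTER_CUBIC)
b=cv2.resize(w["frame"],(400,300));c=cv2.resize(t["frame"][130:242,170:320],(400,299))
im=np.zeros((600,800,3),np.uint8);im[:450,:400]=a;im[:300,400:]=b;im[300:599,400:]=c
cv2.imwrite("pics/c6.png",im[:,:,::-1])
for p,n in((s,"s"),(w,"w"),(t,"t")): print(n,[(np.round(o["xy"]),round(o["score"],2)) for o in optics.spot_point(p,"turned_brush")[:2]],[(np.round(o["xy"]),round(o["score"],2)) for o in optics.search_frame(p,"turned_brush")[:2]])
E
```

```text
t: 8.35
ee_pos: [0.6205, 0.0954, 0.2383]
tcp_rot: [2.414, 1.999, 0.013]
force: [0.1, 0.0, 0.1]
width: 0.085
grip_force: 10.0
tcp [0.6205 0.0954 0.2383] y-ax [ 0.982 -0.187  0.011] w 7.5 grip 10.0 F [0.1 0.  0.1] t 8.35 q [-0.03  0.59  1.26  0.    1.29  0.15]
s [(array([330., 141.]), 0.5)] [(array([285., 264.]), 0.19)]
w [(array([281., 278.]), 0.86)] [(array([281., 199.]), 0.65)]
t [] []
```

View pics/c6.png

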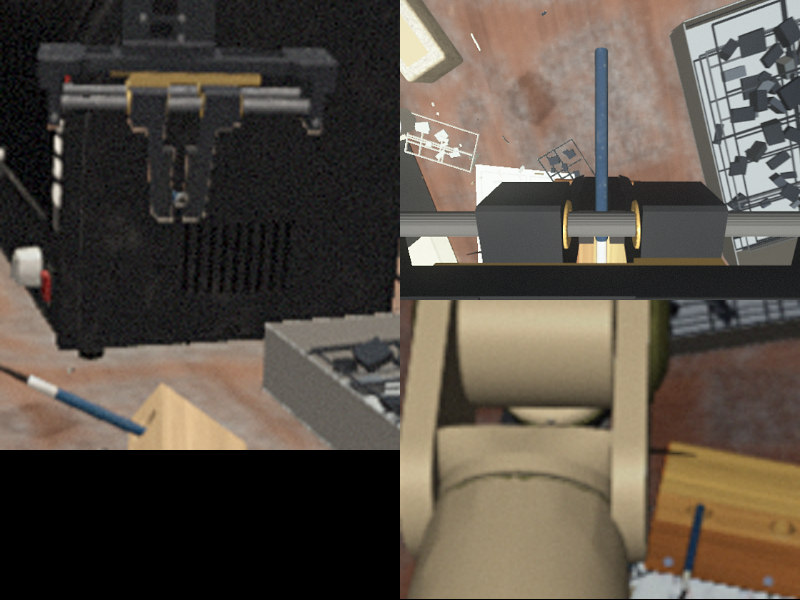

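```bash
python3 -m jog '[{"dx":0,"dy":0,"dz":0.04,"yaw":0,"jaw":-1},{"dx":0,"dy":0,"dz":0.08,"yaw":0,"jaw":-1},{"dx":0,"dy":0,"dz":0.105,"yaw":0,"jaw":-1},{"dx":0,"dy":0,"dz":0.113,"yaw":0,"jaw":-1},{"dx":0,"dy":0,"dz":0.12,"yaw":0,"jaw":-1},{"dx":0,"dy":0,"dz":0.127,"yaw":0,"jaw":-1},{"dx":0,"dy":0,"dz":0.134,"yaw":0,"jaw":-1},{"dx":0,"dy":0,"dz":0.139,"yaw":0,"jaw":-1},{"dx":0,"dy":0,"dz":0.139,"yaw":0,"jaw":-1}]' 6
python3 - <<'E'
from h import *
togo(None)
E
python3 -m jog '[{"dx":0,"dy":0,"dz":-0.04,"yaw":0,"jaw":-1},{"dx":0,"dy":0,"dz":-0.08,"yaw":0,"jaw":-1},{"dx":0,"dy":0,"dz":-0.12,"yaw":0,"jaw":-1},{"dx":0,"dy":0,"dz":-0.15,"yaw":0,"jaw":-1},{"dx":0,"dy":0,"dz":-0.15,"yaw":0,"jaw":-1},{"dx":0,"dy":0,"dz":-0.15,"yaw":0,"jaw":-1}]' 20
python3 - <<'E'
from h import *
togo(None)
w=shot("wrist","w7.png");s=status.sense()
f=cv2.cvtColor(w["frame"],cv2.COLOR_RGB2HSV)
m=cv2.inRange(f,(98,70,40),(125,255,200))[:,262:302]
rows=np.where(m.sum(1)>255*4)[0]
# butt end: contiguous top
print("blue rows",rows.min(),rows.max(),"cols",[ (262+np.where(m[r])[0].mean().round(1)) for r in (rows.min()+3,rows.min()+60,rows.min()+120)])
M=R.from_rotvec(s["tcp_rot"]).as_matrix();g=np.array(s["ee_pos"])+M[:,2]*.052
for a in range(12,40,4):
    ca,sa=np.cos(np.radians(a)),np.sin(np.radians(a));d=M[:,0]*ca+M[:,2]*sa
    print(a,proj(w,g+.086*d).round(1),proj(w,g+.04*d).round(1))
print([(np.round(o["xy"]),round(o["score"],2)) for o in optics.spot_point(w,"turned_brush")[:2]],proj(w,g))
print([(np.round(o["xy"]),o["score"]) for o in optics.spot_point(shot("side"),"brush_b")])
E
```

```text
t: 9.55
ee_pos: [0.6198, 0.0952, 0.0935]
tcp_rot: [2.419, 2.002, 0.004]
force: [1.5, 0.7, 1.5]
width: 0.089
grip_force: 6.0
tcp [0.6198 0.0952 0.0935] y-ax [ 0.982 -0.187  0.003] w 7.8 grip 6.0 F [1.5 0.7 1.5] t 9.55 q [-0.03  0.75  1.38 -0.    1.01  0.15]
t: 10.05
ee_pos: [0.6192, 0.0954, 0.2446]
tcp_rot: [2.418, 2.002, 0.005]
force: [-0.4, 0.3, -1.7]
width: 0.086
grip_force: 20.0
tcp [0.6192 0.0954 0.2446] y-ax [ 0.982 -0.187  0.004] w 7.6 grip 20.0 F [-0.4  0.3 -1.7] t 10.05 q [-0.03  0.58  1.25  0.    1.31  0.15]
blue rows 92 346 cols [np.float64(281.0), np.float64(281.1), np.float64(281.5)]
12 [276.9  79.7] [277.  185.4]
16 [277.   84.9] [277.1 185.8]
20 [277.2  90.5] [277.2 186.6]
24 [277.3  96.5] [277.2 187.8]
28 [277.4 102.8] [277.3 189.4]
32 [277.5 109.4] [277.3 191.3]
36 [277.6 116.3] [277.4 193.5]
[(array([282., 288.]), 0.65)] [277.15174198 274.79237433]
[(array([292., 226.]), 0.74), (array([291., 270.]), 0.57)]
```

```bash
python3 -m jog '[{"dx":-0.01,"dy":-0.01,"dz":-0.01,"yaw":0.12,"jaw":-1},{"dx":-0.025,"dy":-0.02,"dz":-0.02,"yaw":0.24,"jaw":-1},{"dx":-0.045,"dy":-0.03,"dz":-0.025,"yaw":0.36,"jaw":-1},{"dx":-0.065,"dy":-0.042,"dz":-0.025,"yaw":0.48,"jaw":-1},{"dx":-0.085,"dy":-0.054,"dz":-0.025,"yaw":0.6,"jaw":-1},{"dx":-0.105,"dy":-0.066,"dz":-0.025,"yaw":0.72,"jaw":-1},{"dx":-0.125,"dy":-0.078,"dz":-0.025,"yaw":0.84,"jaw":-1},{"dx":-0.145,"dy":-0.09,"dz":-0.025,"yaw":0.96,"jaw":-1},{"dx":-0.165,"dy":-0.102,"dz":-0.025,"yaw":1.08,"jaw":-1},{"dx":-0.1765,"dy":-0.1115,"dz":-0.025,"yaw":1.2,"jaw":-1}]'
python3 -m jog '[{"dx":0,"dy":0,"dz":0,"yaw":0.12,"jaw":-1},{"dx":0,"dy":0,"dz":0,"yaw":0.24,"jaw":-1},{"dx":0,"dy":0,"dz":0,"yaw":0.371,"jaw":-1},{"dx":0,"dy":0,"dz":0,"yaw":0.371,"jaw":-1},{"dx":0,"dy":0,"dz":0,"yaw":0.371,"jaw":-1}]'
python3 - <<'E'
from h import *
togo([.4766,-.0572,.169])
s=shot("side","s8.png");st=s["state"]
M=R.from_rotvec(st["tcp_rot"]).as_matrix();g=np.array(st["ee_pos"])+M[:,2]*.052
print("g px",proj(s,g).round(1),"tool x",M[:,0].round(3))
f=cv2.cvtColor(s["frame"],cv2.COLOR_RGB2HSV);gp=proj(s,g)
m=cv2.inRange(f,(98,90,40),(125,255,200))
x0,y0=int(gp[0]),int(gp[1]);sub=m[y0-50:y0+50,x0-70:x0+70]
n,l,stt,c=cv2.connectedComponentsWithStats(sub)
for i in range(1,n):
    if stt[i,4]>12: ys,xs=np.where(l==i);a,b=xs.argmin(),xs.argmax();print("comp",stt[i,4],(xs[a]+x0-70,ys[a]+y0-50),(xs[b]+x0-70,ys[b]+y0-50))
for a in(16,20,24,28,32,36):
    ca,sa=np.cos(np.radians(a)),np.sin(np.radians(a));d=M[:,0]*ca+M[:,2]*sa
    print(a,[proj(s,g+k*d).round(1) for k in(.086,.096,.03,-.03,-.096)])
cv2.imwrite("pics/s8c.png",cv2.resize(s["frame"][y0-60:y0+120,x0-90:x0+150],(800,600),interpolation=cv2.INTER_CUBIC)[:,:,::-1]);print(x0,y0)
E
```

```text
t: 11.08
ee_pos: [0.475, -0.0585, 0.2665]
tcp_rot: [-3.129, -0.276, 0.003]
force: [-0.0, -0.5, -0.4]
width: 0.085
grip_force: 20.0
t: 11.5
ee_pos: [0.4762, -0.0572, 0.2669]
tcp_rot: [-3.128, 0.29, 0.002]
force: [-0.0, -0.2, -0.4]
width: 0.086
grip_force: 20.0
tcp [ 0.4762 -0.0572  0.2669] y-ax [-0.184 -0.983 -0.   ] w 7.6 grip 20.0 F [-0.  -0.2 -0.4] t 11.5 q [-0.36  0.25  1.68  0.    1.21  1.39]
shift [ 0.0005 -0.0001  0.0979]
g px [253.4 146.4] tool x [ 0.983 -0.184 -0.001]
comp 97 (np.int64(195), np.int64(131)) (np.int64(217), np.int64(130))
comp 33 (np.int64(236), np.int64(137)) (np.int64(244), np.int64(138))
comp 235 (np.int64(260), np.int64(149)) (np.int64(311), np.int64(177))
16 [array([314.1, 165.5]), array([321.1, 167.6]), array([274.7, 153.1]), array([231.9, 139.7]), array([184.2, 124.8])]
20 [array([312.6, 169.4]), array([319.3, 172.1]), array([274.2, 154.5]), array([232.4, 138.3]), array([185.6, 120.1])]
24 [array([310.7, 173.3]), array([317.3, 176.4]), array([273.6, 155.9]), array([232.9, 136.9]), array([187.3, 115.5])]
28 [array([308.6, 177. ]), array([314.9, 180.5]), array([272.8, 157.2]), array([233.6, 135.5]), array([189.3, 111. ])]
32 [array([306.3, 180.5]), array([312.3, 184.4]), array([272. , 158.5]), array([234.4, 134.2]), array([191.7, 106.7])]
36 [array([303.7, 183.9]), array([309.4, 188.1]), array([271.2, 159.7]), array([235.3, 133. ]), array([194.4, 102.6])]
253 146
```

View pics/s8c.png

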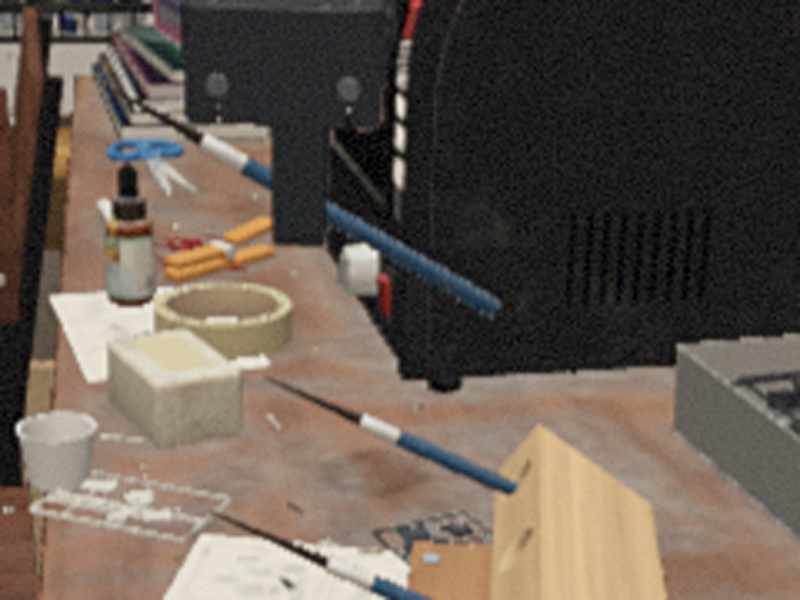

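```bash
python3 -m jog '[{"dx":-0.0025,"dy":0,"dz":0.03,"yaw":0,"jaw":-1},{"dx":-0.0025,"dy":0,"dz":0.06,"yaw":0,"jaw":-1},{"dx":-0.0025,"dy":0,"dz":0.085,"yaw":0,"jaw":-1},{"dx":-0.0025,"dy":0,"dz":0.097,"yaw":0,"jaw":-1},{"dx":-0.0025,"dy":0,"dz":0.097,"yaw":0,"jaw":-1},{"dx":-0.0025,"dy":0,"dz":0.097,"yaw":0,"jaw":-1}]'
cat > chk.py <<'E'
from h import *
togo(None)
s=shot("side","s9.png");st=s["state"];M=R.from_rotvec(st["tcp_rot"]).as_matrix();g=np.array(st["ee_pos"])+M[:,2]*.052
a=np.radians(27.5);print("expected butt px",proj(s,g+.091*(M[:,0]*np.cos(a)+M[:,2]*np.sin(a))).round(1))
f=cv2.cvtColor(s["frame"],cv2.COLOR_RGB2HSV);gp=proj(s,g);x0,y0=int(gp[0]),int(gp[1])
m=cv2.inRange(f,(98,80,30),(125,255,200))[y0-20:y0+50,x0:x0+75]
n,l,stt,c=cv2.connectedComponentsWithStats(m)
for i in range(1,n):
    if stt[i,4]>12: ys,xs=np.where(l==i);vx=cv2.fitLine(np.c_[xs,ys].astype(np.float32),cv2.DIST_L2,0,.01,.01).ravel();xm=xs.max();print("comp",stt[i,4],"left",xs.min()+x0,"end",xm+x0,round(float(vx[3]+(xm-vx[2])*vx[1]/vx[0])+y0-20,1),"slope",round(float(vx[1]/vx[0]),3))
print("hole px nominal",proj(s,[.565,-.074,.067]).round(1),[(np.round(o["xy"],1),round(o["score"],2)) for o in optics.spot_point(s,"hole1")[:2]])
print("axis slope",(lambda v:v[1]/v[0])(proj(s,[.565,-.074,.067])-proj(s,[.565-.0402,-.074+.0077,.067+.0287])))
E
python3 chk.py
```

```text
t: 12.05
ee_pos: [0.4739, -0.0568, 0.1704]
tcp_rot: [-3.128, 0.292, 0.001]
force: [-0.5, -0.8, 0.3]
width: 0.085
grip_force: 20.0
tcp [ 0.4739 -0.0568  0.1704] y-ax [-0.185 -0.983 -0.   ] w 7.4 grip 20.0 F [-0.5 -0.8  0.3] t 12.05 q [-0.37  0.37  1.81 -0.    0.97  1.39]
expected butt px [307.4 242.2]
comp 210 left 258 end 306 242.4 slope 0.559
comp 124 left 283 end 316 232.4 slope 0.458
hole px nominal [315.6 248.4] [(array([316.2, 246.2]), 0.78)]
axis slope 0.6942923634603724
```

```bash
python3 -m jog '[{"dx":0,"dy":0,"dz":-0.002,"yaw":0,"jaw":-1},{"dx":0.008,"dy":0,"dz":0.003,"yaw":0,"jaw":-1},{"dx":0.017,"dy":0,"dz":0.0085,"yaw":0,"jaw":-1},{"dx":0.025,"dy":0,"dz":0.0135,"yaw":0,"jaw":-1},{"dx":0.034,"dy":0,"dz":0.019,"yaw":0,"jaw":-1},{"dx":0.034,"dy":0,"dz":0.019,"yaw":0,"jaw":-1}]'
python3 chk.py
```

```text
t: 12.65
ee_pos: [0.5084, -0.0635, 0.1505]
tcp_rot: [-3.128, 0.295, 0.001]
force: [-0.5, -0.4, -0.1]
width: 0.086
grip_force: 20.0
tcp [ 0.5084 -0.0635  0.1505] y-ax [-0.187 -0.982 -0.   ] w 7.6 grip 20.0 F [-0.5 -0.4 -0.1] t 12.65 q [-0.35  0.46  1.72  0.    0.96  1.41]
expected butt px [331.3 255.7]
comp 115 left 284 end 316 232.3 slope 0.459
comp 153 left 283 end 319 249.7 slope 0.556
comp 137 left 276 end 311 276.5 slope 0.431
hole px nominal [315.6 248.4] [(array([316. , 247.8]), 0.75)]
axis slope 0.6942923634603724
```

```bash
python3 -m jog '[{"dx":0.008,"dy":0,"dz":0.005,"yaw":0,"jaw":-1},{"dx":0.016,"dy":0,"dz":0.01,"yaw":0,"jaw":-1},{"dx":0.023,"dy":0,"dz":0.0145,"yaw":0,"jaw":-1},{"dx":0.027,"dy":0,"dz":0.017,"yaw":0,"jaw":-1},{"dx":0.027,"dy":0,"dz":0.017,"yaw":0,"jaw":-1}]'
python3 -m jog '[{"dx":0.002,"dy":0,"dz":0.0013,"yaw":0,"jaw":-1},{"dx":0.004,"dy":0,"dz":0.0026,"yaw":0,"jaw":-1},{"dx":0.006,"dy":0,"dz":0.0038,"yaw":0,"jaw":-1},{"dx":0.006,"dy":0,"dz":0.0038,"yaw":0,"jaw":-1}]'
python3 chk.py
```

```text
t: 13.17
ee_pos: [0.5343, -0.0684, 0.1337]
tcp_rot: [-3.128, 0.295, 0.001]
force: [-0.1, -0.7, -0.0]
width: 0.082
grip_force: 20.0
t: 13.5
ee_pos: [0.5398, -0.0694, 0.1305]
tcp_rot: [3.128, -0.295, -0.0]
force: [-0.2, 0.3, -3.0]
width: 0.086
grip_force: 20.0
tcp [ 0.5398 -0.0694  0.1305] y-ax [-0.187 -0.982  0.   ] w 7.6 grip 20.0 F [-0.2  0.3 -3. ] t 13.5 q [-0.34  0.55  1.64 -0.    0.96  1.42]
expected butt px [352.5 268.8]
comp 55 left 305 end 319 251.3 slope 0.583
comp 80 left 298 end 317 279.5 slope 0.439
hole px nominal [315.6 248.4] [(array([316.7, 249.2]), 0.89)]
axis slope 0.6942923634603724
```

```bash
for i in 1 2; do python3 -m jog '[{"dx":0.001,"dy":0,"dz":0.0006,"yaw":0,"jaw":-1},{"dx":0.002,"dy":0,"dz":0.0012,"yaw":0,"jaw":-1},{"dx":0.003,"dy":0,"dz":0.0018,"yaw":0,"jaw":-1},{"dx":0.003,"dy":0,"dz":0.0018,"yaw":0,"jaw":-1}]'; done
python3 chk.py
```

```text
t: 13.93
ee_pos: [0.5427, -0.0699, 0.1288]
tcp_rot: [-3.128, 0.295, 0.0]
force: [-0.2, -0.9, -0.7]
width: 0.083
grip_force: 20.0
t: 14.27
ee_pos: [0.5444, -0.0701, 0.1268]
tcp_rot: [-3.127, 0.295, 0.007]
force: [-9.9, 0.4, 6.5]
width: 0.084
grip_force: 20.0
tcp [ 0.5444 -0.0701  0.1268] y-ax [-0.187 -0.982 -0.   ] w 7.4 grip 20.0 F [-9.9  0.4  6.5] t 14.2667 q [-0.34  0.57  1.62 -0.    0.96  1.42]
expected butt px [355.2 271.4]
comp 38 left 309 end 319 251.8 slope 0.572
comp 68 left 301 end 317 279.5 slope 0.441
hole px nominal [315.6 248.4] [(array([317.3, 248.2]), 0.94)]
axis slope 0.6942923634603724
```

```bash
python3 -m jog '[{"dx":0,"dy":0,"dz":0,"yaw":0,"jaw":-0.6},{"dx":0,"dy":0,"dz":0,"yaw":0,"jaw":-0.3},{"dx":0,"dy":0,"dz":0,"yaw":0,"jaw":-0.3},{"dx":0,"dy":0,"dz":0,"yaw":0,"jaw":-0.3},{"dx":0,"dy":0,"dz":-0.02,"yaw":0,"jaw":-0.3},{"dx":0,"dy":0,"dz":-0.05,"yaw":0,"jaw":-0.3},{"dx":0,"dy":0,"dz":-0.09,"yaw":0,"jaw":-0.3},{"dx":0,"dy":0,"dz":-0.13,"yaw":0,"jaw":-0.3},{"dx":0,"dy":0,"dz":-0.15,"yaw":0,"jaw":-0.3},{"dx":0,"dy":0,"dz":-0.15,"yaw":0,"jaw":-0.3}]'
python3 - <<'E'
from h import *
togo(None)
s=shot("side","s10.png");w=shot("wrist","w10.png")
for k in("turned_brush","brush_b"):
    for p in(s,w): print(k,[(np.round(o["xy"]),round(o["score"],2)) for o in optics.spot_point(p,k)[:4]],[atz(p,o["xy"],.075).round(3) for o in optics.spot_point(p,k)[:4]])
# visible blue handles in side view near the stand
f=cv2.cvtColor(s["frame"],cv2.COLOR_RGB2HSV);m=cv2.inRange(f,(98,80,30),(125,255,200));m[:190]=0;m[300:]=0;m[:,:200]=0;m[:,340:]=0
n,l,stt,c=cv2.connectedComponentsWithStats(m)
for i in range(1,n):
    if stt[i,4]>15: ys,xs=np.where(l==i);print("blue",stt[i,4],(xs.min(),ys.min()),(xs.max(),ys.max()),np.hypot(np.ptp(xs),np.ptp(ys)).round(1))
E
```

```text
t: 15.2
ee_pos: [0.5468, -0.0707, 0.2821]
tcp_rot: [3.126, -0.295, 0.014]
force: [1.0, -0.5, -0.1]
width: 0.352
grip_force: 0.0
tcp [ 0.5468 -0.0707  0.2821] y-ax [-0.187 -0.982  0.001] w 31.0 grip 0.0 F [ 1.  -0.5 -0.1] t 15.2 q [-0.34  0.38  1.45  0.    1.29  1.42]
turned_brush [(array([296., 246.]), 0.85)] [array([ 0.534, -0.081,  0.075])]
turned_brush [(array([281., 207.]), 0.85), (array([198., 212.]), 0.36)] [array([ 0.542, -0.069,  0.075]), array([0.552, 0.005, 0.075])]
brush_b [(array([290., 270.]), 0.94), (array([294., 225.]), 0.56)] [array([ 0.515, -0.149,  0.075]), array([ 0.545, -0.007,  0.075])]
brush_b [(array([362., 217.]), 0.94), (array([199., 209.]), 0.87)] [array([ 0.519, -0.139,  0.075]), array([0.554, 0.003, 0.075])]
blue 122 (np.int64(283), np.int64(216)) (np.int64(316), np.int64(233)) 37.1
blue 140 (np.int64(282), np.int64(237)) (np.int64(317), np.int64(254)) 38.9
blue 172 (np.int64(275), np.int64(260)) (np.int64(317), np.int64(280)) 46.5
```

```bash
python3 -c "
from station import ctrl
print(ctrl.job_done())"
```

```text
the job is handed in; nothing more can be done
None
```

I pulled the brush out, turned it end for end and pushed it back into its own hole handle first until it met the bottom. Its bristles now point up like the other two, which stayed as they were, and I handed the job in at about 15 s. I judged the depth from the push force and from how much of its handle still shows compared with the others.

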